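# Hang the dial gauge on its hook, dial outward

## Task

Take the dial gauge (the flat steel plate with the round dial and the rectangular eye at its top) out of the wooden rack and hang it by its eye on the hook of the stand, with the dial facing outward, away from the post, so that it can be read. Let go of it hanging still, and leave the other two templates standing in the rack.

Things in the scene. Friction and masses are not known exactly. Their poses are not given: they have to be found in the camera images.
- dial_gauge: Flat upright steel plate 6 mm thick (x), 44 wide (y), 130 tall (z), 160 g. Origin: centre of its lower edge, z up. Eye through it along x: 22 wide, 30 tall, centred 105 mm above the origin, open under a 10 mm top bar. Marked face: +x, with a white round dial, 40 mm across, 9 mm thick, centre at 64 mm; the -x face is bare. Stands 30 mm deep in a slot of the fixed rack; grip from above across the 44 mm at eye height.
- hook_stand: Fixed stand: base 110 x 90 x 12 mm, round post 16 mm thick, 195 high, one hook bar 7 mm thick. Origin: post axis at the table, z up, +x the way the hook points (outward). Bar axis: level at 190 mm height out to x = 60 mm, then bent up to its end at x = 75, height 198 mm (tip to 201.5 mm). Hung on it, the gauge's origin is 73.5 mm above the table; x = 40 mm is a good place.
- point_template: Bystander in the rack: plain flat steel template 6 mm thick (x), 28 wide (y), 94 tall (z), pointed top, no eye, no dial. Origin: centre of its lower edge, z up. The fixed wooden rack is 180 x 100 mm, 42 high, with three parallel slots 55 mm apart, 8 wide, running along the plates' y; which plate is in which slot varies.
- round_template: Bystander in the rack: plain flat steel template 6 mm thick (x), 60 mm wide (y), 95 mm tall (z), half-round top, no eye, no dial. Origin: centre of its lower edge, z up.
Mind the look-alikes: they are no part of the job. What is shaped like the dial_gauge but green, orange or pink is not meant.

How it is judged:
By the outcome, as a careful person would: the job done as asked, in the order asked, and still so for the second after the job is handed in, with the robot touching nothing.
It also fails if it takes over 45 s, if anything falls off the work surface, if the arm or the gripper's body presses on something with over 40 N, if the wrist force passes 120 N, or if a joint passes its speed limit or range.

## Robot

A 6-joint arm with a two-finger parallel gripper is mounted at the origin on the work surface. World frame = base frame: x ahead of the robot, y to its left, z up, the work surface at z = 0. Lengths are in m, angles in rad, forces in N, time in s.
With the tool pointing down it reaches from about 0.35 to 0.975 m from the base axis. Payload 4.9 kg.
Tool frame: the origin (TCP) lies on the centre line of the jaws, within the pads' length; the fingertips stand 14 mm ahead of it and the grasp point (between the pads) lies 5 mm behind it; x points along the fingers, z is the direction in which the jaws open and shut, and the axes are right-handed (so a half turn about x gives the same grasp; the last joint's range is limited). The gripper opens to 85 mm and grips with 20 to 120 N. Pads are 22 mm wide; open, the fingers measure 114 mm over their backs; the gripper's body (76 mm by 85 mm) begins 54 mm behind the grasp point. The pads swing forward as they close: fully open they stand 13 mm farther back than shut.
Start: joints at [1.019, 0.053, 1.613, -0, 1.476, -0.119], TCP at [0.262, 0.567, 0.245] pointing down, gripper open.
Joint ranges: [-3.01, 3.01], [-1.01, 2.22], [0.06, 2.58], [-1.02, 4.17], [0.09, 2.62], [-3.14, 3.14]. Speed limits (rad/s): [2.57, 2.57, 3.14, 3.14, 3.14, 3.14].

## Interface

Orientations are given as a rotation vector (axis times angle).
In Python, from station import ctrl gives the robot as it stands.
- The arm moves only by the tool move_arm, never from a script. Its argument "increments" is a list that holds one entry, the list of rows, each a list of 4 numbers: the shift along the tool's x, y, z in units of 25 cm (1.0 is 25 cm), then the turn about the tool's x in units of 90 degrees (1.0 is 90 degrees). A call has 1 to 20 rows; each row shifts and turns the commanded pose from where the row before left it, along the tool's axes as they then stand; what a row does not reach is not made up. A row lasts 1/12 s, in which the tool goes at most 41.7 mm and 7.16 degrees, less where a joint would pass 70% of its speed; a pose out of reach is approached as far as the arm can. A call with a number of a shift or a turn outside -1 to 1 is refused whole. A call with a gripper value outside its range is refused whole. "gripper" is the closure, from 0 (fully open) to 1 (shut), set as the call begins (left out, the last holds). The fingers move at their own pace and stop on an object; "squeeze" is the grip in N (left out, the last holds). Time passes only in rows, so rows that do not move let the fingers close. It gives the time, the measured TCP pose, the force and the opening at its end, in the units of the state.
- ctrl.get_obs(): the state, without advancing time (a new reading comes with each control period).
- ctrl.get_image(name): name is "scene" or "top" or "wrist"; returns a dict with "pixels" (400x640x3 uint8, red, green, blue), "depth" (400x640 float32, m along the optical axis (not along the pixel's ray), 0 where there is no reading), "K" (3x3 intrinsics, pixels), "extrinsics" (4x4, takes a point from camera to world coordinates); the wrist camera has in their place "tool_from_camera" (4x4, takes a point from camera to tool coordinates, whose origin is the TCP and whose axes are the tool frame's). Camera axes: x right, y up, looking along -z (the intrinsics and any distortion apply to the point x, -y, -z); pixel columns grow to the right and rows downward; lengths in m; the calibration is good to about 2 mm. The wrist camera is an equidistant fisheye: a pixel r from the principal point sees the ray r / f radians off the axis. A picture is of the moment at which its call begins: read the wrist's pose just before it.
- ctrl.finish_job(): hands the job in, once; it reports no verdict.
Trained networks look in the newest picture that a camera, given by its name, has taken for a name from the list of things; names that differ only in an ending like _2 or _b are one class to them, and where a whole thing is asked for, a point or a joint stands for the part that bears it (a point fixed in the world has none). Each returns a list of dicts, best first, with "score" (0 to 1); they miss things now and then, are a little off and sometimes report something else, mostly with a low value. They report only what shows in the picture. A call takes as long as a camera call. They do not tell look-alikes from the thing itself.
- ctrl.trace(camera, target): "region" (400x640 bool, what is visible of it) and "pixel" ([row, column] in pixels, amid what is visible of it).
The state is a dict: "t": time; "q": joint angles; "dq": joint speeds; "effort": joint torques, N m; "tool_pos": TCP position; "tool_rot": TCP orientation; "contact_force": force on the tool from outside, world axes, zero at the start; "wrist_torque": the same for the moment, N m; "opening": finger opening in m.
Only numpy, scipy, OpenCV 4.12 (cv2) and the standard library are available. Lean on these libraries where they do the work, as an engineer would, in place of code of your own. Each camera call takes 0.05 s, during which the arm holds its last target. There are 200 camera calls.

## Working session

There is one attempt and no reset: what is moved stays moved. The work goes in short steps, Python scripts to look and compute and a tool call to move; the robot and the scene stay as the last step left them, time stands still between calls to the robot, and variables do not carry over. Pictures are saved under pics/ and viewed, about 8 in all and at most 12, crops included, and the job is handed in when it is done.

Besides the shell and the picture viewer there is one more tool, called after ">>>" as name([rows], argument=value, ...), one row to a line, values as JSON. move_arm: Moves the arm, as the interface text tells. Shifts and turns lie within -1 to 1; 1 stands for 25 cm of shift or 90 degrees of turn. Its arguments: {"type":"object","properties":{"increments":{"type":"array","items":{"type":"array","items":{"type":"array","items":{"type":"number","minimum":-1,"maximum":1}}}},"gripper":{"type":"number"},"squeeze":{"type":"number"}},"required":["increments"]}

```bash
mkdir -p pics; cat > h.py <<'E'
import numpy as np, cv2
from station import ctrl
from scipy.spatial.transform import Rotation as R
def cloud(im):
    d=im["depth"];K=im["K"];v,u=np.indices(d.shape)
    p=np.stack([(u-K[0,2])/K[0,0]*d,-(v-K[1,2])/K[1,1]*d,-d],-1)
    E=im["extrinsics"];return p@E[:3,:3].T+E[:3,3]
def save(n,px): cv2.imwrite("pics/"+n+".png",px[...,::-1])
E
python3 - <<'E'
from h import *
o=ctrl.get_obs();print({k:np.round(v,3) for k,v in o.items()})
ims={}
for c in("scene","top"):
    im=ctrl.get_image(c);ims[c]=im;P=cloud(im);np.savez(c+".npz",px=im["pixels"],P=P)
    print(c,im["extrinsics"].round(3).tolist(),im["K"][0,0])
    for t in("dial_gauge","hook_stand","point_template","round_template"):
        for r in ctrl.trace(c,t)[:3]:
            m=r["region"]&(im["depth"]>0);q=P[m]
            print(c,t,round(r["score"],2),np.round(r["pixel"]),m.sum(),np.median(q,0).round(3) if m.any() else"",np.percentile(q,[2,98],axis=0).round(3).tolist() if m.any() else "")
save("both",cv2.resize(np.vstack([ims["scene"]["pixels"],ims["top"]["pixels"]]),(480,600),interpolation=cv2.INTER_AREA))
save("scene",ims["scene"]["pixels"]);save("top",ims["top"]["pixels"])
E
```

```text
{'t': np.float64(0.0), 'q': array([ 1.019,  0.053,  1.614, -0.   ,  1.476, -0.119]), 'dq': array([ 0.001,  0.001, -0.   , -0.001, -0.   , -0.001]), 'effort': array([ 2.0000e-03, -3.9365e+01, -3.7019e+01,  0.0000e+00,  7.0000e-03,
        0.0000e+00]), 'tool_pos': array([0.262, 0.567, 0.244]), 'tool_rot': array([-0.886,  1.385,  0.884]), 'contact_force': array([-0.496, -0.389,  0.101]), 'wrist_torque': array([ 0.034, -0.01 , -0.031]), 'opening': np.float64(0.086)}
scene [[-0.389, -0.768, 0.509, 0.833], [0.921, -0.326, 0.212, 0.136], [0.003, 0.552, 0.834, 0.628], [0.0, 0.0, 0.0, 1.0]] 395.97671530738427
scene dial_gauge 0.91 [251. 480.] 1339 [0.485 0.268 0.08 ] [[0.403, 0.247, -0.0], [0.496, 0.302, 0.13]]
scene dial_gauge 0.87 [198. 476.] 701 [0.395 0.245 0.082] [[0.341, 0.235, 0.0], [0.406, 0.261, 0.131]]
scene dial_gauge 0.71 [183. 426.] 1099 [0.382 0.152 0.08 ] [[0.312, 0.132, 0.0], [0.393, 0.174, 0.131]]
scene hook_stand 0.93 [207. 163.] 3262 [ 0.581 -0.263  0.013] [[0.528, -0.325, 0.004], [0.629, -0.208, 0.195]]
scene point_template 0.58 [253. 404.] 447 [0.53  0.155 0.073] [[0.492
[... 320 characters left out ...]
.479 0.263 0.079] [[0.473, 0.246, -0.001], [0.496, 0.286, 0.131]]
top dial_gauge 0.82 [261. 160.] 595 [0.383 0.244 0.083] [[0.362, 0.235, 0.001], [0.403, 0.25, 0.13]]
top dial_gauge 0.74 [230. 277.] 317 [0.44  0.044 0.082] [[0.419, 0.035, -0.002], [0.461, 0.059, 0.131]]
top hook_stand 0.59 [164. 446.] 2902 [ 0.571 -0.263  0.011] [[0.522, -0.325, 0.006], [0.624, -0.211, 0.194]]
top point_template 0.64 [182. 215.] 162 [0.524 0.152 0.08 ] [[0.523, 0.141, 0.027], [0.529, 0.168, 0.105]]
top round_template 0.62 [153. 217.] 386 [0.578 0.155 0.079] [[0.577, 0.128, 0.037], [0.583, 0.185, 0.106]]
top round_template 0.27 [182. 216.] 159 [0.523 0.153 0.081] [[0.523, 0.141, 0.035], [0.529, 0.168, 0.105]]
```

View pics/scene.png

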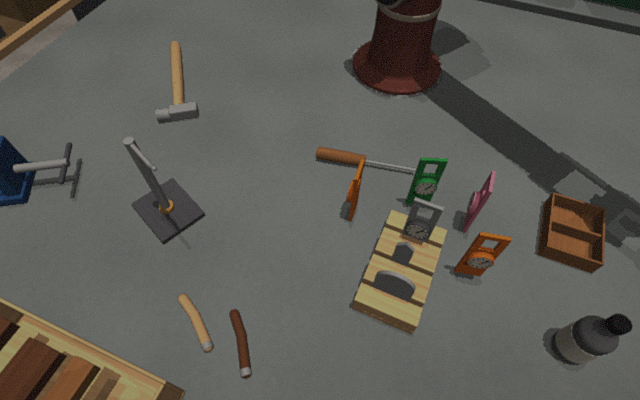

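View pics/top.png

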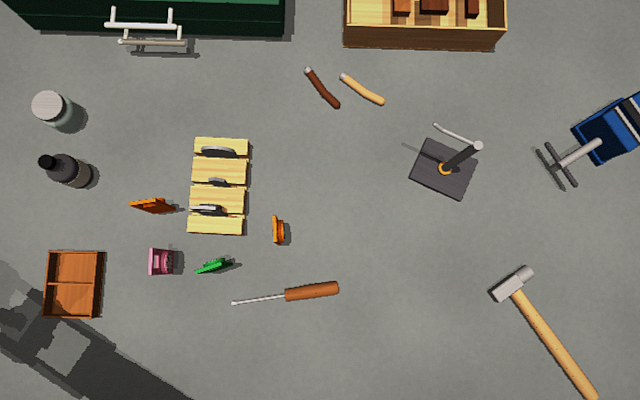

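The grey gauge with the dial is in the near slot of the rack, at scene (423,218) and top (205,210). The things it could be taken for are green (427,180), pink (481,203), orange (483,255) and orange (355,190), all in scene pixels. The hook post top is at scene (128,142), with the bar running to (155,170).

```bash
python3 - <<'E'
from h import *
for c in("scene","top"):
    d=np.load(c+".npz");P=d["P"];px=d["px"].astype(int)
    m=(P[...,0]>.44)&(P[...,0]<.505)&(P[...,1]>.11)&(P[...,1]<.2)&(P[...,2]>.046)&(P[...,2]<.14)
    q=P[m];print(c,"gauge",m.sum(),q.mean(0).round(4),np.percentile(q,[2,98],axis=0).round(4).tolist())
    t=q[q[:,2]>.11]; r=cv2.minAreaRect((t[:,:2]*1000).astype(np.float32));print(" toprect mm",r)
    w=(P[...,2]>.045)&(P[...,2]<.11)&(np.abs(P[...,0]-.555)<.05)&(P[...,1]>.11)&(P[...,1]<.2)
    # rack top
    k=(P[...,2]>.037)&(P[...,2]<.046)&(np.abs(P[...,0]-.53)<.12)&(np.abs(P[...,1]-.155)<.08)
    print(" rack",cv2.minAreaRect((P[k][:,:2]*1000).astype(np.float32)))
    s=(np.abs(P[...,0]-.58)<.13)&(np.abs(P[...,1]+.25)<.13)
    b=P[s&(P[...,2]>.006)&(P[...,2]<.016)];print(" base",cv2.minAreaRect((b[:,:2]*1000).astype(np.float32)))
    h=P[s&(P[...,2]>.178)&(P[...,2]<.21)];print(" hook",len(h),h[np.argsort(h[:,1])][::max(1,len(h)//14)].round(3).tolist())
    po=P[s&(P[...,2]>.04)&(P[...,2]<.17)];print(" post",len(po),po.mean(0).round(3),np.percentile(po,[5,95],axis=0).round(3).tolist())
d=np.load("scene.npz")["px"]
save("crop",np.hstack([cv2.resize(d[190:260,380:480],(400,280)),cv2.resize(d[125:255,100:220],(369,280)[:2])]))
E
```

```text
scene gauge 852 [0.4789 0.1653 0.0967] [[0.4717, 0.1442, 0.0518], [0.486, 0.1865, 0.1385]]
 toprect mm ((473.48406982421875, 165.24246215820312), (43.51009750366211, 8.152106285095215), 89.92455291748047)
 rack ((527.5868530273438, 161.26272583007812), (100.12074279785156, 181.56642150878906), 88.38695526123047)
 base ((608.892578125, -215.65576171875), (247.7011260986328, 103.04966735839844), 58.018646240234375)
 hook 308 [[0.574, -0.278, 0.194], [0.581, -0.272, 0.195], [0.57, -0.269, 0.195], [0.583, -0.267, 0.179], [0.573, -0.265, 0.196], [0.576, -0.263, 0.194], [0.577, -0.261, 0.195], [0.58, -0.254, 0.193], [0.586, -0.246, 0.193], [0.588, -0.237, 0.193], [0.592, -0.23, 0.194], [0.595, -0.224, 0.193], [0.603, -0.215, 0.192], [0.603, -0.204, 0.199]]
 post 499 [ 0.579 -0.265  0.105] [[0.571, -0.271, 0.047], [0.583, -0.262, 0.162]]
top gauge 251 [0.472  0.1621 0.098 ] [[0.4678, 0.1436, 0.0524], [0.4829, 0.1865, 0.1398]]
 toprect mm ((471.45751953125, 165.00636291503906), (43.97608947753906, 6.382607936859131), 88.34444427490234)
 rack ((526.292236328125, 161.47573852539062), (100.93013000488281, 180.45252990722656), 88.5102767944336)
 base ((608.7933959960938, -212.81756591796875), (253.5509490966797, 104.64937591552734), 57.870155334472656)
 hook 318 [[0.575, -0.277, 0.191], [0.579, -0.272, 0.192], [0.579, -0.269, 0.193], [0.567, -0.266, 0.196], [0.571, -0.264, 0.193], [0.574, -0.261, 0.178], [0.577, -0.256, 0.191], [0.583, -0.249, 0.193], [0.582, -0.242, 0.189], [0.586, -0.235, 0.191], [0.592, -0.229, 0.192], [0.593, -0.222, 0.189], [0.595, -0.215, 0.191], [0.599, -0.208, 0.195], [0.601, -0.2, 0.198]]
 post 265 [ 0.57  -0.265  0.11 ] [[0.566, -0.271, 0.049], [0.578, -0.261, 0.165]]
```

View pics/crop.png

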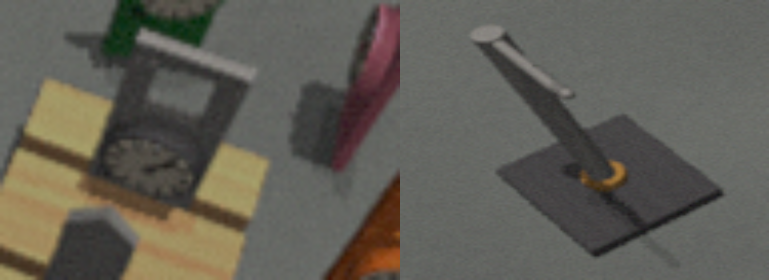

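The crop confirms the choice: steel-grey plate with dial, eye at the top, dial facing +x. Next I'll refine the hook axis and work out the first move.

```bash
cat >> h.py <<'E'
def plan(p,jawyaw=None):
    o=ctrl.get_obs();M=R.from_rotvec(o["tool_rot"]).as_matrix();T=o["tool_pos"]
    print("t",round(float(o["t"]),2),"tcp",T.round(4),"toolx",M[:,0].round(3),"jaw yaw",np.degrees(np.arctan2(M[1,2],M[0,2])).round(2),"q",o["q"].round(2),"F",o["contact_force"].round(1),"open",round(float(o["opening"]),4))
    if jawyaw is not None:
        a=np.degrees(np.arctan2(M[1,2],M[0,2]))
        d=(jawyaw-a+180)%360-180; d2=d-180*np.sign(d)
        print("turn units (about tool x, down):",round(-d/90,3),"alt",round(-d2/90,3))
    print("shift units",(M.T@(np.array(p)-T)/.25).round(3)); return M
E
python3 - <<'E'
from h import *
for c in("scene","top"):
    P=np.load(c+".npz")["P"]
    s=(P[...,0]>.56)&(P[...,0]<.63)&(P[...,1]>-.29)&(P[...,1]<-.19)&(P[...,2]>.183)&(P[...,2]<.21)
    h=P[s]; b=h[h[:,1]>-.255]
    l=cv2.fitLine((b[:,:2]).astype(np.float32),cv2.DIST_HUBER,0,.001,.001).ravel()
    print(c,len(b),"dir",np.degrees(np.arctan2(l[1],l[0])).round(1),l.round(4),"tip",b[b[:,1].argmax()].round(4),"posttop",h[(h[:,1]<-.26)].mean(0).round(4), np.percentile(h[(h[:,1]<-.26)],[0,100],axis=0).round(3).tolist())
plan([.4725,.165,.25],88.4)
E
```

```text
scene 158 dir 65.5 [ 0.4145  0.9101  0.5941 -0.2283] tip [ 0.6069 -0.1977  0.1987] posttop [ 0.577  -0.2675  0.1928] [[0.568, -0.278, 0.183], [0.583, -0.26, 0.197]]
top 184 dir 66.0 [ 0.4062  0.9138  0.5919 -0.2266] tip [ 0.6026 -0.1974  0.1982] posttop [ 0.573  -0.2679  0.192 ] [[0.566, -0.277, 0.183], [0.58, -0.26, 0.196]]
t 0.5 tcp [0.2621 0.5673 0.2453] toolx [-0. -0. -1.] jaw yaw 65.2 q [ 1.02  0.05  1.61 -0.    1.48 -0.12] F [-0.4 -0.2  0.9] open 0.085
turn units (about tool x, down): -0.258 alt 1.742
shift units [-0.019 -1.439 -1.108]
```

>>> move_arm([
  [[0, -0.08, -0.062, 0], [0, -0.08, -0.062, 0], [0, -0.08, -0.062, 0], [0, -0.08, -0.062, 0], [0, -0.08, -0.062, 0], [0, -0.08, -0.062, 0], [0, -0.08, -0.062, 0], [0, -0.08, -0.062, 0], [0, -0.08, -0.062, 0], [0, -0.08, -0.062, 0], [0, -0.08, -0.062, 0], [0, -0.08, -0.062, 0], [0, -0.08, -0.062, 0], [0, -0.08, -0.062, 0], [0, -0.08, -0.062, 0], [0, -0.08, -0.062, 0], [0, -0.08, -0.062, 0], [0, -0.08, -0.062, 0]],
], gripper=0.15)

```text
t: 2.0
tool_pos: [0.4724, 0.1619, 0.2456]
tool_rot: [-0.885, 1.383, 0.885]
contact_force: [0.0, 0.2, -1.1]
opening: 0.0725
```

>>> move_arm([
  [[0, 0, 0, 0.0725], [0, 0, 0, 0.0725], [0, 0, 0, 0.0725], [0, 0, 0, 0.0725], [0, 0, 0, 0.0725], [0, 0, 0, 0.0725], [0, 0, 0, 0.0725], [0, 0, 0, 0.0725], [0, 0, 0, 0.0725], [0, 0, 0, 0.0725], [0, 0, 0, 0.0725], [0, 0, 0, 0.0725]],
])

```text
t: 3.0
tool_pos: [0.4719, 0.1631, 0.2454]
tool_rot: [0.184, 1.563, -0.184]
contact_force: [0.1, 0.0, 0.3]
opening: 0.0727
```

>>> move_arm([
  [[0, 0, 0, 0.0725], [0, 0, 0, 0.0725], [0, 0, 0, 0.0725], [0, 0, 0, 0.0725], [0, 0, 0, 0.0725], [0, 0, 0, 0.0725], [0, 0, 0, 0.0725], [0, 0, 0, 0.0725], [0, 0, 0, 0.0725], [0, 0, 0, 0.0725], [0, 0, 0, 0.0725], [0, 0, 0, 0.0725], [0, 0, 0, 0], [0, 0, 0, 0]],
])

```text
t: 4.17
tool_pos: [0.4719, 0.1631, 0.2454]
tool_rot: [1.225, 1.199, -1.225]
contact_force: [-0.1, -0.3, -0.1]
opening: 0.0723
```

```bash
python3 - <<'E'
from h import *
M=plan([.4725,.165,.25],-91.6)
o=ctrl.get_obs();im=ctrl.get_image("wrist");T=im["tool_from_camera"];print(T.round(3).tolist(),im["K"].round(1).tolist())
save("w1",im["pixels"])
d=im["depth"];K=im["K"];v,u=np.indices(d.shape)
x=u-K[0,2];y=v-K[1,2];r=np.hypot(x,y)+1e-9;th=r/K[0,0]
p=np.stack([np.tan(th)*x/r*d,-np.tan(th)*y/r*d,-d],-1)
P=(p@T[:3,:3].T+T[:3,3])@M.T+o["tool_pos"]
np.savez("w1.npz",P=P,px=im["pixels"])
m=(th<1.4)&(d>0)&(P[...,0]>.44)&(P[...,0]<.505)&(P[...,1]>.11)&(P[...,1]<.22)&(P[...,2]>.12)&(P[...,2]<.15)
q=P[m];print(m.sum(),np.percentile(q,[2,50,98],axis=0).round(4).tolist(),cv2.minAreaRect((q[:,:2]*1000).astype(np.float32)))
E
```

```text
t 4.17 tcp [0.4719 0.1631 0.2454] toolx [ 0.  0. -1.] jaw yaw -91.23 q [ 0.18 -0.26  1.9  -0.    1.5   1.78] F [-0.1 -0.3 -0.1] open 0.0723
turn units (about tool x, down): 0.004 alt -1.996
shift units [-0.018  0.002 -0.008]
[[0.0, 0.28, -0.96, -0.128], [0.001, 0.96, 0.28, 0.072], [1.0, -0.001, 0.0, 0.001], [0.0, 0.0, 0.0, 1.0]] [[309.7, 0.0, 323.7], [0.0, 309.7, 196.6], [0.0, 0.0, 1.0]]
645 [[0.4719, 0.143, 0.1217], [0.4765, 0.1641, 0.1409], [0.4782, 0.1851, 0.1427]] ((475.0106506347656, 164.0596160888672), (43.6318244934082, 6.424853324890137), 88.55458068847656)
```

View pics/w1.png

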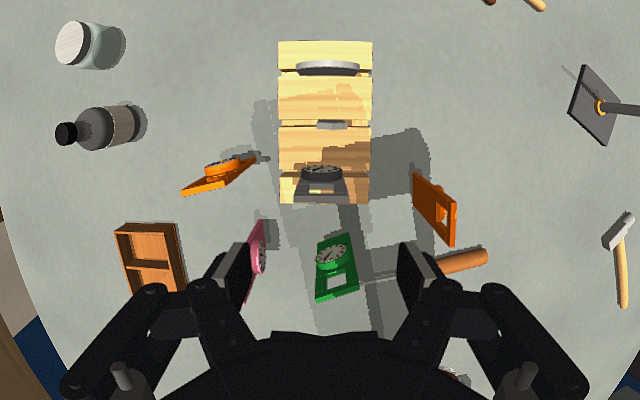

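The wrist view shows the grey gauge at (320,183), with its fitted top at (0.4745, 0.164, 0.1425). That fits the rack depth, and the orange plates lie outside the fingers' width. I'll descend and grip.

>>> move_arm([
  [[0.03, 0.01, -0.004, 0.004], [0.056, 0, 0, 0], [0.056, 0, 0, 0], [0.056, 0, 0, 0], [0.056, 0, 0, 0], [0.056, 0, 0, 0], [0.056, 0, 0, 0], [0.056, 0, 0, 0], [0.056, 0, 0, 0], [0.056, 0, 0, 0], [0, 0, 0, 0], [0, 0, 0, 0]],
])

```text
t: 5.22
tool_pos: [0.4736, 0.1639, 0.1106]
tool_rot: [1.23, 1.196, -1.233]
contact_force: [-1.0, 0.3, 0.1]
opening: 0.0725
```

>>> move_arm([
  [[0, 0, 0, 0], [0, 0, 0, 0], [0, 0, 0, 0], [0, 0, 0, 0], [0, 0, 0, 0], [0, 0, 0, 0], [0, 0, 0, 0], [0, 0, 0, 0], [0, 0, 0, 0], [0, 0, 0, 0]],
], gripper=1, squeeze=50)

```text
t: 6.05
tool_pos: [0.4754, 0.1643, 0.1132]
tool_rot: [1.233, 1.193, -1.23]
contact_force: [-1.0, 0.3, 6.0]
opening: 0.0435
```

>>> move_arm([
  [[-0.015, 0, 0, 0], [-0.02, 0, 0, 0], [-0.03, 0, 0, 0], [-0.04, 0, 0, 0], [-0.04, 0, 0, 0], [-0.04, 0, 0, 0], [-0.04, 0, 0, 0], [-0.04, 0, 0, 0], [-0.04, 0, 0, 0], [-0.04, 0, 0, 0], [-0.04, 0, 0, 0], [-0.04, 0, 0, 0], [-0.04, 0, 0, 0], [-0.04, 0, 0, 0], [-0.04, 0, 0, 0], [-0.03, 0, 0, 0], [-0.02, 0, 0, 0], [0, 0, 0, 0], [0, 0, 0, 0], [0, 0, 0, 0]],
])

```text
t: 7.72
tool_pos: [0.4741, 0.164, 0.2598]
tool_rot: [1.231, 1.195, -1.233]
contact_force: [-0.5, 0.1, -2.6]
opening: 0.043
```

```bash
python3 - <<'E'
from h import *
M=plan([.4725,.165,.25],-24.2)
im=ctrl.get_image("scene");P=cloud(im);T=ctrl.get_obs()["tool_pos"]
for r in ctrl.trace("scene","dial_gauge")[:5]: print(r["score"],r["pixel"],np.median(P[r["region"]],0).round(3))
d=im["pixels"];save("s2",np.hstack([cv2.resize(d[100:300,350:520],(510,600))]))
E
```

```text
t 7.72 tcp [0.4741 0.164  0.2598] toolx [-0.001 -0.    -1.   ] jaw yaw -91.75 q [ 0.18 -0.26  1.88  0.    1.52  1.79] F [-0.5  0.1 -2.6] open 0.043
turn units (about tool x, down): -0.751 alt 1.249
shift units [ 0.039 -0.007 -0.004]
0.88 [165.9, 443.5] [0.475 0.164 0.237]
0.78 [190.8, 354.2] [0.456 0.049 0.081]
0.64 [202.3, 475.4] [0.395 0.245 0.082]
0.57 [253.1, 480.6] [0.486 0.267 0.08 ]
0.56 [189.8, 413.9] [0.383 0.141 0.053]
```

View pics/s2.png

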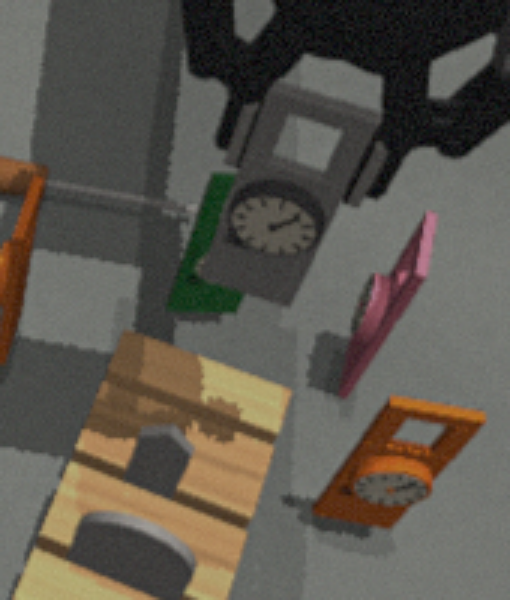

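The gauge is held square at crop (300,190), dial toward +x, and both templates are still in their slots. Now I carry it to a standoff outward of the hook and turn it.

>>> move_arm([
  [[0, 0.02, 0.035, 0], [0, 0.0363, 0.0685, 0], [0, 0.0363, 0.0685, 0], [0, 0.0363, 0.0685, 0], [0, 0.0363, 0.0685, 0], [0, 0.0363, 0.0685, 0], [0, 0.0363, 0.0685, 0], [0, 0.0363, 0.0685, 0], [0, 0.0363, 0.0685, 0], [0, 0.0363, 0.0685, 0], [0, 0.0363, 0.0685, 0], [0, 0.0363, 0.0685, 0], [0, 0.0363, 0.0685, 0], [0, 0.0363, 0.0685, 0], [0, 0.0363, 0.0685, 0], [0, 0.0363, 0.0685, 0], [0, 0.0363, 0.0685, 0], [0, 0.0363, 0.0685, 0], [0, 0.0168, 0.033, 0], [0, 0, 0, 0]],
])

```text
t: 9.48
tool_pos: [0.6286, -0.1511, 0.2598]
tool_rot: [1.233, 1.194, -1.234]
contact_force: [-0.6, -0.5, -2.3]
opening: 0.0431
```

>>> move_arm([
  [[0, 0, 0, -0.03], [0, 0, 0, -0.06], [0, 0, 0, -0.06], [0, 0, 0, -0.06], [0, 0, 0, -0.06], [0, 0, 0, -0.06], [0, 0, 0, -0.06], [0, 0, 0, -0.06], [0, 0, 0, -0.06], [0, 0, 0, -0.06], [0, 0, 0, -0.06], [0, 0, 0, -0.06], [0, 0, 0, -0.06], [0, 0, 0, -0.06], [0, 0, 0, 0], [0, 0, 0, 0], [0, 0, 0, 0]],
])

```text
t: 10.9
tool_pos: [0.6282, -0.1485, 0.2604]
tool_rot: [0.26, 1.555, -0.259]
contact_force: [0.3, -0.7, -1.3]
opening: 0.0431
```

```bash
cat >> h.py <<'E'
H0=np.array([.575,-.2675,0]);a=np.radians(65.75);HX=np.array([np.cos(a),np.sin(a),0]);HY=np.array([-np.sin(a),np.cos(a),0])
def hk(P): Q=P-H0; return np.stack([Q@HX,Q@HY,Q[...,2]],-1)
def ht(s,l,z): return H0+s*HX+l*HY+[0,0,z]
E
python3 - <<'E'
from h import *
M=plan(ht(.13,0,.19),-24.25); o=ctrl.get_obs();print("tcp hook frame",hk(o["tool_pos"]).round(4))
for c in("scene","top"):
    im=ctrl.get_image(c);P=cloud(im);Q=hk(P)
    for r in ctrl.trace(c,"dial_gauge"):
        q=Q[r["region"]&(im["depth"]>0)]
        if len(q) and abs(np.median(q[:,0])-.13)<.05 and np.median(q[:,2])>.12:
            print(c,r["score"],np.percentile(q,[2,50,98],axis=0).round(4).tolist())
            for lo,hi in((.16,.19),(.19,.25),(.255,.28),(.275,.3)):
                b=q[(q[:,2]>lo)&(q[:,2]<hi)]
                if len(b)>5: print("  z",lo,hi,len(b),"s med",np.median(b[:,0]).round(4),"l 3/97",np.percentile(b[:,1],[3,97]).round(4))
    m=(Q[...,0]>.03)&(Q[...,0]<.09)&(np.abs(Q[...,1])<.03)&(Q[...,2]>.18)&(Q[...,2]<.21);b=Q[m];print(c,"bar",m.sum(),np.percentile(b,[2,50,98],axis=0).round(4).tolist())
    save("s3"+c,im["pixels"])
E
```

```text
t 10.9 tcp [ 0.6282 -0.1485  0.2604] toolx [-0.  0. -1.] jaw yaw -18.94 q [-0.35  0.09  1.55  0.    1.5  -0.02] F [ 0.3 -0.7 -1.3] open 0.0431
turn units (about tool x, down): 0.059 alt -1.941
shift units [ 0.282 -0.002  0.002]
tcp hook frame [0.1303 0.0004 0.2604]
scene 0.98 [[0.1251, -0.0201, 0.161], [0.1319, 0.0005, 0.2358], [0.142, 0.0224, 0.2894]]
  z 0.16 0.19 442 s med 0.1307 l 3/97 [-0.0198  0.022 ]
  z 0.19 0.25 1125 s med 0.1368 l 3/97 [-0.0199  0.021 ]
  z 0.255 0.28 285 s med 0.1306 l 3/97 [-0.0196  0.0218]
  z 0.275 0.3 401 s med 0.1306 l 3/97 [-0.0179  0.021 ]
scene bar 8 [[0.0687, 0.0004, 0.1962], [0.0751, 0.0012, 0.1994], [0.0765, 0.0025, 0.2008]]Traceback (most recent call last):
  File "<stdin>", line 12, in <module>
    return _quantile_unchecked(
        a, q, axis, out, overwrite_input, method, keepdims, weights)
    return _ureduce(a,
                    func=_quantile_ureduce_func,
    ...<5 lines>...
                    overwrite_input=overwrite_input,
                    method=method)
    r = func(a, **kwargs)
    result = _quantile(arr,
                       quantiles=q,
    ...<2 lines>...
                       out=out,
                       weights=wgt)
    slices_having_nans = np.isnan(arr[-1, ...])
                                  ~~~^^^^^^^^^
IndexError: index -1 is out of bounds for axis 0 with size 0
```

>>> move_arm([
  [[0, 0, 0, 0.03], [0, 0, 0, 0.029], [0.03, 0, 0, 0], [0.05, 0, 0, 0], [0.05, 0, 0, 0], [0.05, 0, 0, 0], [0.05, 0, 0, 0], [0.03, 0, 0, 0], [0.022, 0, 0, 0], [0, 0, 0, 0], [0, 0, 0, 0], [0, 0, 0, 0]],
])

```text
t: 12.1
tool_pos: [0.6289, -0.1491, 0.191]
tool_rot: [0.331, 1.544, -0.331]
contact_force: [-0.7, -0.4, -1.1]
opening: 0.0428
```

```bash
python3 - <<'E'
from h import *
M=plan(ht(.042,0,.19),-24.25); o=ctrl.get_obs();print("tcp hook frame",hk(o["tool_pos"]).round(4))
for c in("scene","top"):
    im=ctrl.get_image(c);P=cloud(im);Q=hk(P)
    for r in ctrl.trace(c,"dial_gauge"):
        q=Q[r["region"]&(im["depth"]>0)]
        if len(q) and abs(np.median(q[:,0])-.13)<.05:
            print(c,r["score"],len(q),np.percentile(q,[2,50,98],axis=0).round(4).tolist())
    m=(Q[...,0]>.02)&(Q[...,0]<.09)&(np.abs(Q[...,1])<.03)&(Q[...,2]>.18)&(Q[...,2]<.21);b=Q[m];print(c,"bar",m.sum(),b[::max(1,len(b)//5)].round(4).tolist())
    save("s4"+c,im["pixels"])
A=cv2.imread("pics/s4scene.png")[90:270,80:280];B=cv2.imread("pics/s4top.png")[80:220,340:540]
w=ctrl.get_image("wrist")["pixels"][...,::-1]
cv2.imwrite("pics/s4.png",np.hstack([cv2.resize(A,(400,360)),cv2.resize(w,(400,250))[:, :]] if False else [cv2.resize(A,(400,360)),cv2.resize(w[40:400,120:520],(400,360))]))
E
```

```text
t 12.1 tcp [ 0.6289 -0.1491  0.191 ] toolx [ 0.002 -0.001 -1.   ] jaw yaw -24.17 q [-0.35  0.14  1.61  0.    1.39  0.07] F [-0.7 -0.4 -1.1] open 0.0428
turn units (about tool x, down): 0.001 alt -1.999
shift units [ 0.004 -0.352 -0.003]
tcp hook frame [ 0.1301 -0.0005  0.191 ]
scene 0.75 1574 [[0.1268, -0.02, 0.0937], [0.1309, -0.0006, 0.167], [0.1409, 0.0206, 0.2199]]
scene bar 0 []
top bar 0 []
```

View pics/s4.png

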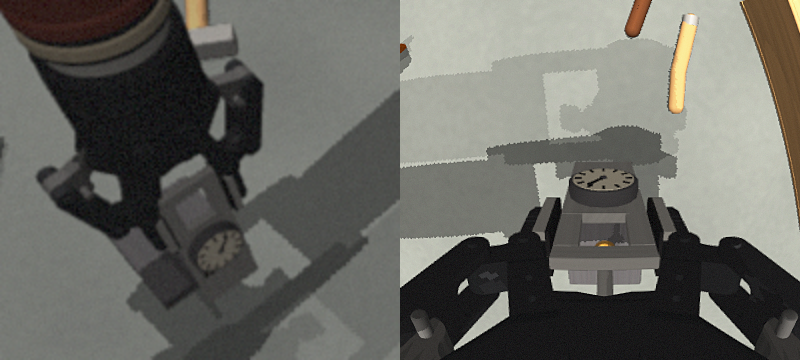

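The wrist view shows the post and bar centred in the eye at (604,245–280). Lateral error is under 1 mm, and the eye's opening brackets the bar in height (0.180–0.210). I'll insert it in two parts.

>>> move_arm([
  [[0, -0.02, 0, 0], [0, -0.02, 0, 0], [0, -0.02, 0, 0], [0, -0.02, 0, 0], [0, -0.02, 0, 0], [0, -0.02, 0, 0], [0, -0.02, 0, 0], [0, -0.02, 0, 0], [0, -0.02, 0, 0], [0, -0.02, 0, 0], [0, -0.02, 0, 0], [0, -0.02, 0, 0], [0, 0, 0, 0]],
])

```text
t: 13.43
tool_pos: [0.6034, -0.2046, 0.19]
tool_rot: [0.331, 1.545, -0.332]
contact_force: [-0.4, 0.0, -2.6]
opening: 0.0432
```

>>> move_arm([
  [[0, -0.02, 0, 0], [0, -0.02, 0, 0], [0, -0.02, 0, 0], [0, -0.02, 0, 0], [0, -0.02, 0, 0], [0, -0.012, 0, 0], [0, 0, 0, 0], [0, 0, 0, 0]],
])

```text
t: 14.1
tool_pos: [0.5923, -0.2294, 0.19]
tool_rot: [0.331, 1.545, -0.331]
contact_force: [0.1, -0.1, -2.3]
opening: 0.0435
```

```bash
python3 - <<'E'
from h import *
M=plan(ht(.042,0,.1745),-24.25); o=ctrl.get_obs();print("tcp hook frame",hk(o["tool_pos"]).round(4))
w=ctrl.get_image("wrist")["pixels"][...,::-1]
im=ctrl.get_image("scene");Q=hk(cloud(im))
for r in ctrl.trace("scene","dial_gauge"):
    q=Q[r["region"]&(im["depth"]>0)]
    if len(q) and abs(np.median(q[:,0])-.05)<.05: print(r["score"],np.percentile(q,[2,50,98],axis=0).round(4).tolist())
s=im["pixels"][...,::-1][90:270,80:280]
cv2.imwrite("pics/s5.png",np.hstack([cv2.resize(s,(400,360)),w[40:400,120:520]]))
E
```

```text
t 14.1 tcp [ 0.5923 -0.2294  0.19  ] toolx [ 0.  0. -1.] jaw yaw -24.19 q [-0.49  0.11  1.64  0.    1.39 -0.06] F [ 0.1 -0.1 -2.3] open 0.0435
turn units (about tool x, down): 0.001 alt -1.999
shift units [ 0.062  0.001 -0.   ]
tcp hook frame [ 4.18e-02 -1.00e-04  1.90e-01]
0.87 [[0.0387, -0.0197, 0.0933], [0.043, -0.0008, 0.1635], [0.0529, 0.0213, 0.2193]]
```

View pics/s5.png

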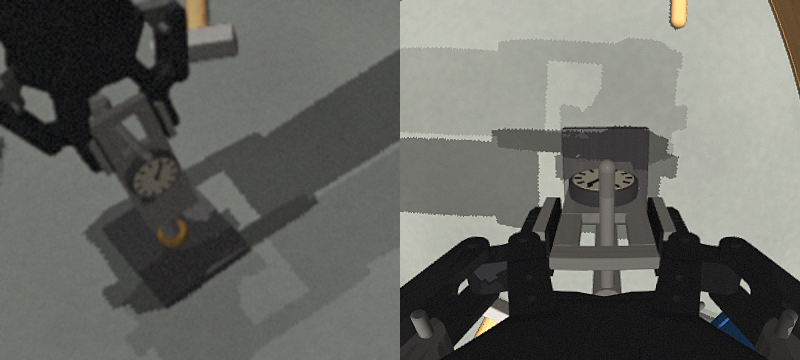

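The hook bar now passes through the eye (tip at wrist crop (607,170)), with no contact force. Lowering gently.

>>> move_arm([
  [[0.012, 0, 0, 0], [0.012, 0, 0, 0], [0.012, 0, 0, 0], [0.01, 0, 0, 0], [0.006, 0, 0, 0], [0.004, 0, 0, 0], [0, 0, 0, 0], [0, 0, 0, 0]],
])

```text
t: 14.92
tool_pos: [0.5924, -0.2293, 0.176]
tool_rot: [0.331, 1.545, -0.331]
contact_force: [0.0, -0.1, -2.0]
opening: 0.0431
```

>>> move_arm([
  [[0.004, 0, 0, 0], [0.002, 0, 0, 0], [0, 0, 0, 0], [0, 0, 0, 0]],
])

```text
t: 15.25
tool_pos: [0.5924, -0.2293, 0.1747]
tool_rot: [0.331, 1.545, -0.331]
contact_force: [0.1, 0.2, -2.1]
opening: 0.0433
```

>>> move_arm([
  [[0.003, 0, 0, 0], [0.003, 0, 0, 0], [0, 0, 0, 0], [0, 0, 0, 0]],
])

```text
t: 15.58
tool_pos: [0.5926, -0.2294, 0.1743]
tool_rot: [0.33, 1.545, -0.331]
contact_force: [-4.1, 2.2, 5.6]
opening: 0.0432
```

>>> move_arm([
  [[-0.003, 0, 0, 0], [0, 0, 0, 0], [0, 0, 0, 0]],
], squeeze=20)

```text
t: 15.83
tool_pos: [0.5926, -0.2294, 0.1744]
tool_rot: [0.331, 1.545, -0.331]
contact_force: [-2.4, 1.2, 4.8]
opening: 0.043
```

>>> move_arm([
  [[0, 0, 0, 0], [0, 0, 0, 0], [0, 0, 0, 0], [0, 0, 0, 0], [0, 0, 0, 0], [0, 0, 0, 0], [0, 0, 0, 0], [0, 0, 0, 0]],
], gripper=0.2)

```text
t: 16.5
tool_pos: [0.5924, -0.2293, 0.1738]
tool_rot: [0.331, 1.545, -0.331]
contact_force: [0.1, -0.2, 0.2]
opening: 0.0683
```

```bash
python3 - <<'E'
from h import *
M=plan(ht(.042,0,.1745),-24.25); o=ctrl.get_obs();print("tcp hook frame",hk(o["tool_pos"]).round(4))
w=ctrl.get_image("wrist")["pixels"][...,::-1]
im=ctrl.get_image("scene");Q=hk(cloud(im))
for r in ctrl.trace("scene","dial_gauge"):
    q=Q[r["region"]&(im["depth"]>0)]
    if len(q) and abs(np.median(q[:,0])-.05)<.05: print(r["score"],np.percentile(q,[2,50,98],axis=0).round(4).tolist())
s=im["pixels"][...,::-1][90:270,80:280]
cv2.imwrite("pics/s6.png",np.hstack([cv2.resize(s,(400,360)),w[40:400,120:520]]))
E
```

```text
t 16.5 tcp [ 0.5924 -0.2293  0.1738] toolx [ 0. -0. -1.] jaw yaw -24.17 q [-0.49  0.13  1.65 -0.    1.36 -0.06] F [ 0.1 -0.2  0.2] open 0.0683
turn units (about tool x, down): 0.001 alt -1.999
shift units [-0.003  0.    -0.001]
tcp hook frame [ 4.200e-02 -1.000e-04  1.738e-01]
0.67 [[0.0384, -0.0218, 0.0764], [0.0426, -0.002, 0.1497], [0.0527, 0.0204, 0.2035]]
```

View pics/s6.png

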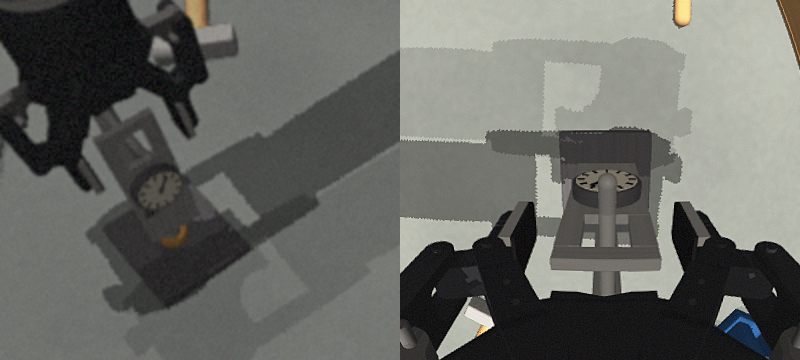

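Released: the gauge hangs with its top at 0.2035, as it should, and both fingers are clear of it. Retreating straight up.

>>> move_arm([
  [[-0.02, 0, 0, 0], [-0.03, 0, 0, 0], [-0.04, 0, 0, 0], [-0.04, 0, 0, 0], [-0.05, 0, 0, 0], [-0.05, 0, 0, 0], [-0.05, 0, 0, 0], [-0.05, 0, 0, 0], [-0.05, 0, 0, 0], [-0.05, 0, 0, 0], [-0.05, 0, 0, 0], [-0.04, 0, 0, 0], [-0.02, 0, 0, 0], [0, 0, 0, 0], [0, 0, 0, 0], [0, 0, 0, 0], [0, 0, 0, 0], [0, 0, 0, 0], [0, 0, 0, 0], [0, 0, 0, 0]],
])

```text
t: 18.32
tool_pos: [0.5923, -0.2292, 0.3084]
tool_rot: [0.331, 1.546, -0.331]
contact_force: [-0.8, 0.1, 0.2]
opening: 0.0686
```

>>> move_arm([
  [[0, 0, 0, 0], [0, 0, 0, 0], [0, 0, 0, 0], [0, 0, 0, 0], [0, 0, 0, 0], [0, 0, 0, 0], [0, 0, 0, 0], [0, 0, 0, 0], [0, 0, 0, 0], [0, 0, 0, 0], [0, 0, 0, 0], [0, 0, 0, 0], [0, 0, 0, 0], [0, 0, 0, 0], [0, 0, 0, 0], [0, 0, 0, 0], [0, 0, 0, 0], [0, 0, 0, 0], [0, 0, 0, 0], [0, 0, 0, 0]],
])

```text
t: 19.98
tool_pos: [0.5924, -0.2293, 0.3088]
tool_rot: [0.331, 1.545, -0.331]
contact_force: [-0.2, -0.2, 0.4]
opening: 0.0684
```

```bash
python3 - <<'E'
from h import *
plan(ht(.042,0,.3),-24.25)
for i in range(3):
    im=ctrl.get_image("scene");P=cloud(im);Q=hk(P)
    for r in ctrl.trace("scene","dial_gauge"):
        q=Q[r["region"]&(im["depth"]>0)]
        if len(q) and abs(np.median(q[:,0])-.05)<.05 and abs(np.median(q[:,1]))<.05: print(r["score"],np.percentile(q,[2,50,98],axis=0).round(4).tolist())
for n in("point_template","round_template"):
    for r in ctrl.trace("scene",n)[:1]:
        q=P[r["region"]&(im["depth"]>0)];print(n,r["score"],np.median(q,0).round(3))
save("s7",im["pixels"])
E
```

```text
t 19.98 tcp [ 0.5924 -0.2293  0.3088] toolx [-0. -0. -1.] jaw yaw -24.17 q [-0.49  0.05  1.51 -0.    1.58 -0.06] F [-0.2 -0.2  0.4] open 0.0684
turn units (about tool x, down): 0.001 alt -1.999
shift units [ 0.035  0.    -0.   ]
0.68 [[-0.0343, -0.0224, 0.0124], [0.0425, -0.003, 0.1492], [0.0525, 0.0206, 0.2038]]
0.79 [[-0.0178, -0.0224, 0.0122], [0.0425, -0.003, 0.1486], [0.0525, 0.0206, 0.2036]]
0.67 [[-0.142, -0.0225, 0.0005], [0.0424, -0.0021, 0.1486], [0.0526, 0.0446, 0.2036]]
point_template 0.6 [0.53  0.155 0.076]
round_template 0.66 [0.585 0.158 0.078]
```

View pics/s7.png

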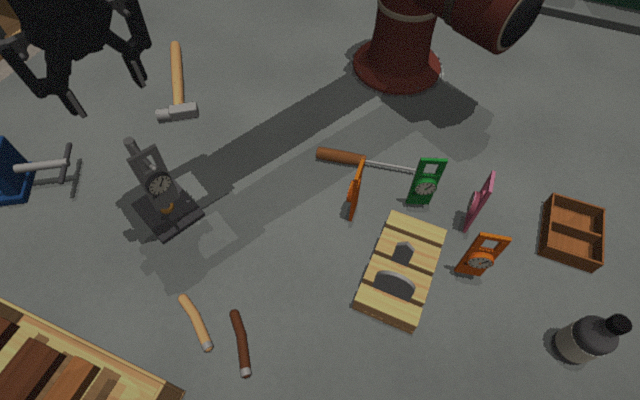

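The gauge hangs on the hook at (157,180), dial outward and still. The templates stand in the rack at (403,252) and (393,284), and the gripper is well clear.

```bash
python3 -c "
from station import ctrl
print(ctrl.finish_job())"
```

```text
the job is handed in; nothing more can be done
None
```

The steel dial gauge is out of the rack and hanging by its eye on the stand's hook, about 40 mm out from the post, with the dial facing outward. I released it, moved the gripper up clear of it and handed the job in at about 20 s; the hand-in gives no verdict.

- **Gauge:** its top measured 203.6 mm, against the 203.5 mm expected when hung. It stayed within 1 mm over three pictures.
- **Templates:** both still stand in the rack, within about 3 mm of where they started, and the look-alikes were not touched.
- **Forces:** the readings taken after each move stayed under about 8 N, and nothing touched the gripper at the end.
- **Disagreements:** I turned the gauge about 5° too far before the hook and corrected it before inserting. In the final pictures the network's outline of the gauge also took in some of the stand, so I relied on its middle and top values and on the picture itself.

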